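# Load a culture dish under the colony counter's swing-arm magnifier

### The arm

A 6-joint arm with a two-finger parallel gripper is mounted at the origin on a cart in front of the work surface, level with it; the furniture and walls round the work are solid. World frame = base frame: x ahead of the robot, y to its left, z up, the work surface at z = 0. Lengths are in m, angles in rad, forces in N, time in s.
With the tool pointing down it reaches from about 0.375 to 0.9 m from the base axis. Payload 3.1 kg.
Tool frame: the origin (TCP) lies on the centre line of the jaws, within the pads' length; the fingertips stand 22 mm ahead of it and the grasp point (between the pads) lies 3 mm ahead of it; z points along the fingers, x is the direction in which the jaws open and shut, and the axes are right-handed (so a half turn about z gives the same grasp; the last joint's range is limited). The gripper opens to 87 mm and grips with 3 to 60 N. Pads are 19 mm wide; open, the fingers measure 117 mm over their backs; the gripper's body (75 mm by 190 mm) begins 51 mm behind the grasp point.
Start: joints at [1.087, 0.527, 1.433, -0, 1.181, -0.178], TCP at [0.188, 0.596, 0.245] pointing down, gripper open.
Joint ranges: [-3.08, 3.08], [-0.75, 2.2], [0.22, 2.44], [-1.43, 4.57], [0, 2.65], [-2.85, 2.85]. Speed limits (rad/s): [2.79, 2.79, 3.14, 3.14, 3.14, 3.14].

### API

Orientations are given as a unit quaternion [x, y, z, w].
In Python, from rig import robot, camera, order gives the robot as it stands.
- The arm moves only by the shell command python3 -m pendant 'ROWS' [OPENING] [FORCE]. ROWS is JSON, a list of rows, each a list of 2 entries, a list of its own where there are three numbers: the shift along the tool's x, y, z in mm, then the turn about the tool's z in degrees. A call has 1 to 8 rows; each row shifts and turns the commanded pose from where the row before left it, along the tool's axes as they then stand; what a row does not reach is not made up. A row lasts 1/8 s, in which the tool goes at most 62.5 mm and 10.7 degrees, less where a joint would pass 70% of its speed; a pose out of reach is approached as far as the arm can. A call with a gripper value outside its range is refused whole. OPENING is the finger opening in mm, from 0 to 87, set as the call begins (- or left out, the last holds). The fingers move at their own pace and stop on an object; FORCE is the grip in N (left out, the last holds). Time passes only in rows, so rows that do not move let the fingers close. It gives the time, the measured TCP pose, the force and the opening at its end, in the units of the state.
- robot.get_obs(): the state, without advancing time (a new reading comes with each control period).
- camera(name): name is "scene" or "top" or "wrist"; returns a dict with "pixels" (480x640x3 uint8, blue, green, red), "mtx" (3x3 intrinsics, pixels), "R" (3x3) and "t" (3): a world point X has camera coordinates R X + t. Camera axes: x right, y down, z forward; pixel columns grow to the right and rows downward; lengths in m; the calibration is good to about 2 mm. A picture is of the moment at which its call begins. There is no depth.
- order.hand_in(): hands the job in, once; it reports no verdict.
The state is a dict: "time": time; "q": joint angles; "joint_velocities": joint speeds; "joint_torque": joint torques, N m; "position": TCP position; "tool_rot": TCP orientation; "ft_force": force on the tool from outside, world axes, zero at the start; "moment": the same for the moment, N m; "grip_width": finger opening in m.
Only numpy, scipy, OpenCV 4.12 (cv2) and the standard library are available. Lean on these libraries where they do the work, as an engineer would, in place of code of your own. Each camera call takes 0.05 s, during which the arm holds its last target. There are 200 camera calls.

### The job

Get the top dish of the stack ready for counting. Swing the magnifier well clear of the colony counter's sloping stage, draw the top dish sideways off the stack (do not lift it straight up: damp lids cling to the dish below) leaving the other two standing as they are, lay it flat on the stage against both rest pins before you let go, and swing the magnifier back over it, fully home against its stop. Keep the dish lid-up and leave the small bottle and the marker pen near the front edge alone.

Things in the scene. Friction and masses are not known exactly. Their poses are not given: they have to be found in the camera images.
- counter: colony counter: grey desk housing, 166 deep x 190 wide x 89 mm high, that does not move; its face slopes at 25 degrees, low side to the front, with a small blank display at the top left. Origin: under its middle, on the bench; x to its back, y to its left, z up
- stage: round light stage, 86 mm across, in the middle of the slope. Origin: centre of its upper face, 60 mm above the bench. z points square out of the slope, x straight up the slope, y left across it. Two steel rest pins, 6 mm thick and 9 mm high, stand at x -24.8, y +20.8 and -20.8 mm: a dish that lies against both is centred on the origin. Fixed
- lens_arm (a joint): angle of the magnifier's swing arm about its post, rad: 0 = home, against its stop, lens centred over the stage; it grows anticlockwise seen from above, carrying the lens forward and out to the housing's right, to a stop at 2.2. The hinge is stiff (about 0.2 N m); the arm stays where it is left
- hinge (a point): point on the hinge axis at the height of the arm, at x +85, y -75, z +86 mm in the stage's axes; the axis is parallel to the stage's z. A steel post 14 mm thick with a boss 26 mm across carries the arm; its top is 21 mm above this point
- lens (a point): centre of the round magnifier (ring 88 mm across, 14 mm thick, glass in it), 113 mm from the hinge axis, level with the hinge point and parallel to the stage; the ring's under side passes 81 mm above the stage
- knob (a point): middle of the black finger knob on the far side of the lens ring, 165 mm from the hinge axis, in line with hinge and lens. Round, 16 mm across; along its axis, which is parallel to the stage's z, it reaches 14 mm up and 18 mm down from this point to the ring's lug; free all round
- dish_top: round lidded culture dish, 58 mm across (lid; 56 at the base), 14 mm high, the top one of a stack of three alike on the bench. Origin: centre of its under side; z up
- dish_mid: the like dish in the middle of the stack, origin at the centre of its under side
- dish_low: the like dish at the bottom of the stack, on the bench, origin at the centre of its under side
- small_bottle: bystander: cream bottle with a white cap, 48 mm across, 76 mm high, near the front edge; origin at the centre of its base
- marker: bystander: marker pen 128 mm long, 14 mm thick, lying near the front edge; origin under its middle
Things that resemble listed ones, but are neither listed nor needed, are in the scene too. What is shaped like the dish_top but black is not meant.

How it is judged:
On the way, in this order (a step that is already met when the one before it is completed fails the run):
1. the magnifier is swung well clear of the stage (value of joint lens_arm above 1 rad), for 0.1 s.
2. the top dish has been drawn off the stack (horizontal distance between dish_top and dish_mid above 0.058 m), for 0.1 s.
3. the dish, still held, lies flat on the stage against the pins (contact force between the fingers and dish_top above 0.2 N and x of dish_top in the frame of stage between -0.006 and 0.006 m and y of dish_top in the frame of stage between -0.006 and 0.006 m and z of dish_top in the frame of stage below 0.004 m and angle between the z axis of dish_top and the z axis of stage, either way round below 0.12 rad), for 0.1 s.
At the end, for the whole second after the job is handed in: The dish lies flat on the stage (within 5 degrees), against both pins (centre within 6 mm of the stage's centre along and across the slope), at rest; the magnifier is home (within 0.07 rad of its stop) and at rest; the other two dishes are still stacked within 15 mm of where they stood (value of joint lens_arm below 0.07 rad and x of dish_top in the frame of stage between -0.006 and 0.006 m and y of dish_top in the frame of stage between -0.006 and 0.006 m and z of dish_top in the frame of stage below 0.003 m and angle between the z axis of dish_top and the z axis of stage, either way round below 0.08 rad and linear speed of dish_top below 0.02 m/s and distance of each of dish_mid, dish_low from where it was at the start of the episode below 0.015 m and velocity of joint lens_arm between -0.05 and 0.05 rad/s); the robot touches nothing.
It fails at once if the top dish is lifted 8 to 60 mm off the dish below while still over it (centres less than 40 mm apart) (horizontal distance between dish_top and dish_mid below 0.04 m and z of dish_top in the frame of dish_mid between 0.022 and 0.06 m).
It fails at once if one of the lower dishes is shifted more than 15 mm (distance of any of dish_mid, dish_low from where it was at the start of the episode above 0.015 m).
It fails at once if the top dish is tipped more than about 55 degrees (angle between dish_top's own z axis and vertical above 0.95 rad).
It fails at once if the small bottle or the marker pen is moved more than 30 mm (distance of any of small_bottle, marker from where it was at the start of the episode above 0.03 m).
It also fails if it takes over 72 s, if anything falls off the work surface, if the arm or the gripper's body presses on something with over 40 N, if the wrist force passes 120 N, or if a joint passes its speed limit or range.

## Working session

There is one attempt and no reset: what is moved stays moved. The work goes in short steps, Python scripts to look and compute and a shell command to move; the robot and the scene stay as the last step left them, time stands still between calls to the robot, and variables do not carry over. Pictures are saved under pics/ and viewed, about 8 in all and at most 12, crops included, and the job is handed in when it is done.

```bash
ls; mkdir -p pics
python3 - <<'E'
from rig import robot,camera
import cv2
print(robot.get_obs())
for n in ("scene","top"):
    c=camera(n); cv2.imwrite(f"pics/{n}0.png",c["pixels"]); print(n,c["mtx"],c["R"],c["t"])
E
```

```text
pics
{'time': 0.0, 'q': array([ 1.08751249e+00,  5.28437385e-01,  1.43394039e+00, -4.95283492e-05,
        1.18140153e+00, -1.78494785e-01]), 'joint_velocities': array([ 7.31485294e-04,  1.36971469e-03, -1.95098191e-03, -1.76401902e-04,
       -4.84279353e-04, -5.02359728e-05]), 'joint_torque': array([-1.87405429e-03, -4.40038204e+01, -1.76589471e+01,  6.34172349e-02,
        5.83237270e-02, -1.29385617e-04]), 'position': array([0.18720365, 0.59556106, 0.24357717]), 'tool_rot': array([ 8.06248230e-01,  5.91576365e-01, -9.72273207e-04,  5.00567701e-04]), 'ft_force': array([1.19133623, 0.06576699, 0.61281362]), 'moment': array([-0.01497172, -0.02426609,  0.02953164]), 'grip_width': 0.08718339258674301}
scene [[447.6401053    0.         317.11945481]
 [  0.         447.6401053  238.04509429]
 [  0.           0.           1.        ]] [[-0.70703748 -0.70713825  0.00731403]
 [-0.3731686   0.36429012 -0.85325137]
 [ 0.60070226 -0.60601006 -0.52144856]] [0.34733241 0.35828394 0.5245836 ]
top [[463.79243552   0.         319.3836284 ]
 [  0.         463.79243552 239.22725861]
 [  0.           0.           1.        ]] [[ 0.01119284 -0.99964226  0.02429157]
 [-0.98454148 -0.0152638  -0.17448521]
 [ 0.17479357 -0.02196307 -0.98436011]] [-0.10004461  0.58750849  1.09068068]
```

View pics/scene0.png

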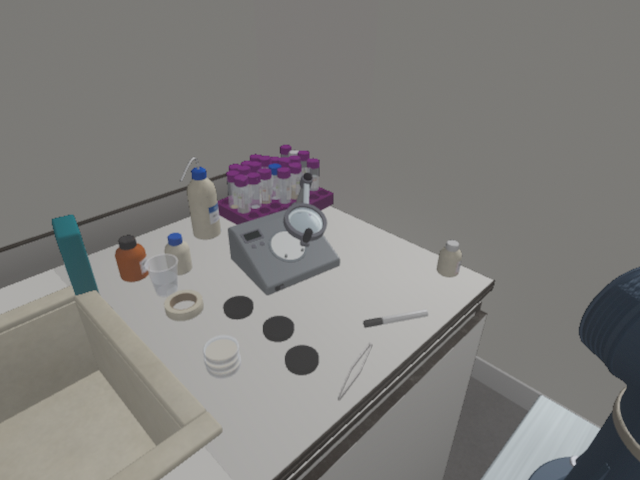

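View pics/top0.png

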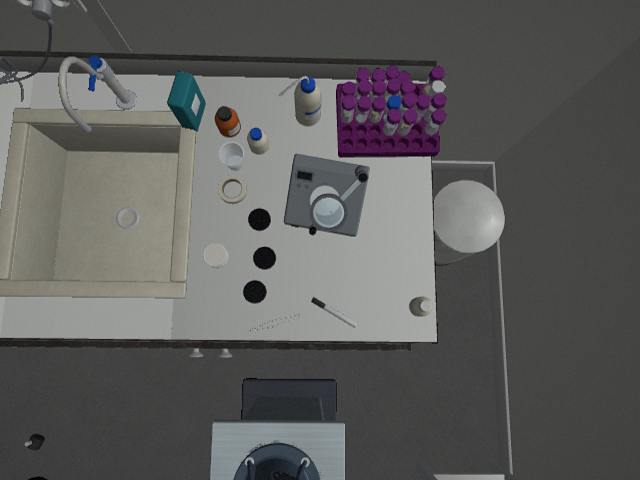

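```bash
cat > h.py <<'E'
import numpy as np, cv2
def px2w(c,uv,z):
    d=c["R"].T@np.linalg.inv(c["mtx"])@np.array([*uv,1.]); o=-c["R"].T@c["t"]
    return o+d*(z-o[2])/d[2]
def proj(c,X):
    p=(np.atleast_2d(X)@c["R"].T+c["t"])@c["mtx"].T; return p[:,:2]/p[:,2:]
def stageR(yaw):  # columns: stage x,y,z in world
    a=np.radians(25); cy,sy=np.cos(yaw),np.sin(yaw)
    Rz=np.array([[cy,-sy,0],[sy,cy,0],[0,0,1]])
    Ry=np.array([[np.cos(a),0,-np.sin(a)],[0,1,0],[np.sin(a),0,np.cos(a)]])
    return Rz@Ry
E
python3 - <<'E'
import cv2,numpy as np
from rig import camera
t=cv2.imread("pics/top0.png");s=cv2.imread("pics/scene0.png")
f=lambda i,x,y,w,h,k:cv2.resize(i[y:y+h,x:x+w],None,fx=k,fy=k,interpolation=cv2.INTER_CUBIC)
a=f(t,275,140,100,100,4); b=f(s,220,170,130,130,3)
c=f(t,190,235,50,40,4); d=f(s,195,330,50,50,4)
o=np.zeros((600,800,3),np.uint8)
o[:400,:400]=a;o[:390,405:795]=b;o[400:560,:200]=c;o[395:595,405:605]=d
cv2.imwrite("pics/comp.png",o)
E
```

```text
(no output)
```

View pics/comp.png

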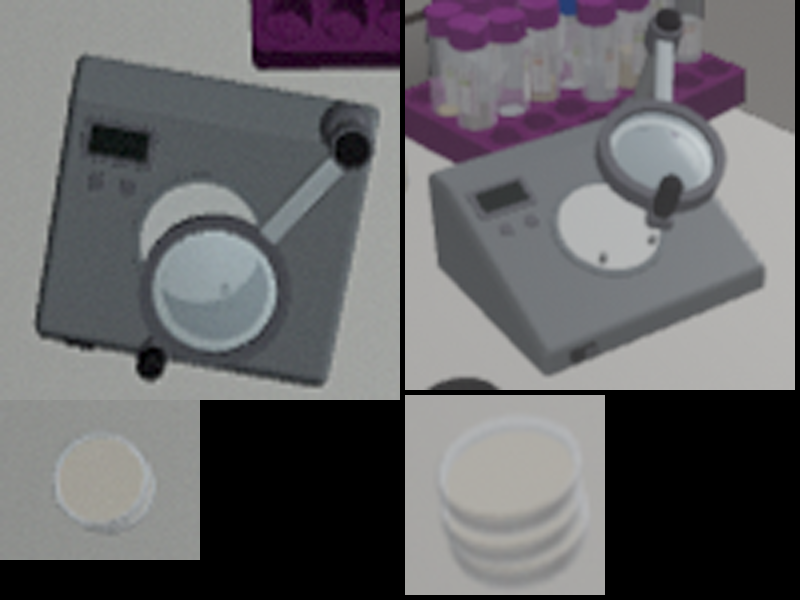

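```bash
cat > fit.py <<'E'
from h import *; from rig import camera
from scipy.optimize import least_squares
t=camera("top");s=camera("scene")
P=[(t,(328.3,211.5),(0,0,86)),(t,(363,177.3),(85,-75,107)),(t,(313,230.3),(-38.8,34.2,98)),
(s,(305.3,221.3),(0,0,86)),(s,(307.3,176.7),(85,-75,105)),(s,(307.3,235),(-38.8,34.2,86)),
(s,(286,255.3),(-24.8,20.8,9)),(s,(302.7,249.7),(-24.8,-20.8,9))]
def res(p):
    return np.concatenate([(proj(c,np.array([p[0],p[1],.06])+stageR(p[2])@np.array(X)/1e3)[0]-uv) for c,uv,X in P])
r=least_squares(res,[.7,-.05,0]);print(r.x,np.round(r.fun.reshape(-1,2),1))
np.save("stage.npy",r.x)
R=stageR(r.x[2]);o=np.array([*r.x[:2],.06])
for n,X in dict(stage=(0,0,0),hinge=(85,-75,86),lens=(0,0,86),knob=(-38.8,34.2,86)).items(): print(n,o+R@np.array(X)/1e3)
for c in (t,s):
    print(proj(c,o+R@np.array([43e-3,0,0])),proj(c,o+R@np.array([0,43e-3,0])))
print("dish top",px2w(t,(215.2,254.5),.042),px2w(s,(221.5,348.3),.042))
for n,uv in dict(b1=(259,219),b2=(264,258),b3=(255,292)).items(): print(n,px2w(t,uv,.014))
print("marker",px2w(t,(313,299),.01),px2w(t,(355,326),.01))
print("sink edge",px2w(t,(192,255),.0),px2w(t,(175,255),0),"tape",px2w(t,(232,190),.01))
E
python3 fit.py
```

```text
[ 0.67536296 -0.10673128  0.01096346] [[-1.3 -0.1]
 [-1.3 -1.4]
 [-0.9 -1.4]
 [-1.9 -1.6]
 [-1.5 -1.7]
 [-3.9  4.4]
 [ 7.2 -0.3]
 [ 4.7 -2.3]]
stage [ 0.67536296 -0.10673128  0.06      ]
hinge [ 0.71687375 -0.18128067  0.17386502]
lens [ 0.63901997 -0.10712974  0.13794247]
knob [ 0.6034824  -0.07331732  0.12154488]
[[325.9347594  187.27661846]] [[308.37412582 204.39342464]]
[[279.56953501 231.76629174]] [[276.84421094 253.33827257]]
dish top [0.54856864 0.16362336 0.042     ] [0.54537277 0.16662584 0.042     ]
b1 [0.64593123 0.06227649 0.014     ]
b2 [0.54538345 0.04627643 0.014     ]
b3 [0.45965261 0.06591143 0.014     ]
marker [ 0.4443075  -0.07888744  0.01      ] [ 0.37906168 -0.18402485  0.01      ]
sink edge [0.55231921 0.23090557 0.        ] [0.55168883 0.27391647 0.        ] tape [0.7226847  0.13521791 0.01      ]
```

```bash
cat > fit.py <<'E'
from h import *; from rig import camera
from scipy.optimize import least_squares
t=camera("top");s=camera("scene")
def arm(th,r,z):
    a=np.arctan2(75,-85)+th; return np.array([85+r*np.cos(a),-75+r*np.sin(a),z])
P=[(t,(328.3,211.5),(113,86)),(t,(363,177.3),(85,-75,107)),(t,(313,230.3),(165,98)),
(s,(305.3,221.3),(113,86)),(s,(307.3,176.7),(85,-75,105)),(s,(307.3,235),(165,86)),
(s,(286,255.3),(-24.8,20.8,9)),(s,(302.7,249.7),(-24.8,-20.8,9))]
def w(p,X): return np.array([p[0],p[1],.06])+stageR(p[2])@np.array(X)/1e3
def res(p):
    return np.concatenate([(proj(c,w(p,X if len(X)==3 else arm(p[3],*X)))[0]-uv) for c,uv,X in P])
if __name__=="__main__":
    r=least_squares(res,[.7,-.05,0,0]);print(r.x,np.round(r.fun.reshape(-1,2),1))
    np.save("stage.npy",r.x)
    p=r.x
    for n,X in dict(stage=(0,0,0),hinge=(85,-75,86),knob0=arm(0,165,86),knob=arm(p[3],165,86),knob1=arm(1.2,165,86),k15=arm(1.5,165,86)).items(): print(n,w(p,X))
    for c in (t,s): print(proj(c,w(p,[43,0,0])),proj(c,w(p,[0,43,0])))
    print("axis",stageR(p[2]))
E
python3 fit.py
```

```text
[ 0.68417474 -0.10437496 -0.1271569   0.14162342] [[ 0.5  0.8]
 [-0.6 -0.6]
 [ 0.9 -0.4]
 [-0.  -0.4]
 [-0.4 -1.7]
 [-1.7  6.3]
 [ 1.3 -1.4]
 [ 0.6 -2.3]]
stage [ 0.68417474 -0.10437496  0.06      ]
hinge [ 0.71502613 -0.18392965  0.17386502]
knob0 [ 0.61764412 -0.06142357  0.12157732]
knob [ 0.60255186 -0.07820168  0.11558867]
knob1 [ 0.5736445  -0.24222827  0.11191742]
k15 [ 0.59459221 -0.28516533  0.1241457 ]
[[327.18719974 183.96879676]] [[307.65603778 198.62415213]]
[[278.06991994 229.86883515]] [[271.56000161 250.95691487]]
axis [[ 0.89899066  0.12681451 -0.41920623]
 [-0.11493298  0.99192645  0.05359413]
 [ 0.42261826  0.          0.90630779]]
```

Run:
```python
from fit import *
import fit
fit.P[2]=(t,(313,230.3),(165,'t'));fit.P[5]=(s,(307.3,235),(165,'m'))
fit.P+=[(t,(325.8,185.3),(43,0,0)),(t,(309.6,200.5),(0,43,0)),(s,(270.7,244),(0,43,0))][:2]
# housing: front-bottom corners give yaw
def res(p):
    o=[]
    for c,uv,X in fit.P:
        if len(X)==2: X=arm(p[3],X[0],{'t':p[4]+12,'m':p[4]}.get(X[1],X[1]))
        o.append(proj(c,w(p,X))[0]-uv)
    return np.concatenate(o)
r=least_squares(res,[.7,-.05,0,0,100],loss="soft_l1",x_scale=[.1,.1,.1,.1,10]);p=r.x
print(p,np.round(res(p).reshape(-1,2),1)); np.save("stage.npy",p)
c=[px2w(t,(356.3,236.3),.005),px2w(t,(284.5,223.3),.005)]
print(c,"yaw front",np.arctan2(*(c[0]-c[1])[:2])*-1, np.linalg.norm(c[0]-c[1]))
c=[px2w(t,(369.5,167),.087),px2w(t,(295,154.3),.087)]
print(c, np.linalg.norm(c[0]-c[1]))
for n,X in dict(stage=(0,0,0),hinge=(85,-75,86),**{f"k{a}":arm(a,165,p[4]) for a in (0,p[3],.4,.8,1.2,1.4)}).items(): print(n,w(p,X).round(4))
```

```text
[ 6.82492804e-01 -1.03844627e-01 -1.21952669e-01  1.23832465e-01
  1.05796800e+02] [[-0.3  0.9]
 [-0.9 -0.1]
 [-0.5  1.6]
 [-0.5 -0.2]
 [-0.2 -1.4]
 [-0.   0.3]
 [ 1.8 -1. ]
 [ 1.  -1.9]
 [ 1.1 -0.7]
 [-2.2 -1.1]]
[array([ 0.60643421, -0.18839237,  0.005     ]), array([ 0.63765104, -0.0027352 ,  0.005     ])] yaw front 2.975008551255589 0.1882633032588645
[array([ 0.76549602, -0.21300594,  0.087     ]), array([ 0.79464133, -0.02887195,  0.087     ])] 0.1864263262066813
stage [ 0.6825 -0.1038  0.06  ]
hinge [ 0.7138 -0.1832  0.1739]
k0 [ 0.6074 -0.0602  0.1395]
k0.12383246478483367 [ 0.5942 -0.0748  0.1342]
k0.4 [ 0.5711 -0.113   0.1257]
k0.8 [ 0.5559 -0.1767  0.1223]
k1.2 [ 0.5644 -0.2413  0.1299]
k1.4 [ 0.5772 -0.2706  0.1375]
```

```bash
cat >> h.py <<'E'
def plan(*pts, start=None, vmax=45, wmax=9):
    """print rows [dx,dy,dz],turn from the present pose through pts (x,y,z,yaw_deg)"""
    from rig import robot
    o=robot.get_obs(); q=o["tool_rot"]; p=np.array(o["position"]); yaw=np.degrees(2*np.arctan2(q[1],q[0]))
    yaw=(yaw+180)%360-180
    print("now",p.round(4),round(yaw,1),"F",np.round(o["ft_force"],1),"w",round(o["grip_width"]*1e3,1),"t",round(o["time"],2))
    if start: p=np.array(start[:3]); yaw=start[3]
    for x in pts:
        d=(np.array(x[:3])-p)*1e3; dy=x[3]-yaw
        n=int(max(np.ceil(np.linalg.norm(d)/vmax),np.ceil(abs(dy)/wmax),1)); rows=[]
        for i in range(n):
            a=np.radians(yaw+dy*i/n); s=d/n
            rows.append([[round(s[0]*np.cos(a)+s[1]*np.sin(a),1),round(s[0]*np.sin(a)-s[1]*np.cos(a),1),round(-s[2],1)],round(-dy/n,1)])
        print(n,str(rows).replace(" ","")); p=np.array(x[:3]); yaw=x[3]
E
python3 -c "
from h import *
plan((.55,-.0,.26,57),(.594,-.075,.245,47),vmax=58)"
```

```text
now [0.1875 0.5961 0.2444] 72.5 F [-0.6 -0.4  0.1] w 87.2 t 0.4
13 [[[np.float64(-35.4),np.float64(40.4),np.float64(-1.2)],np.float64(1.2)],[[np.float64(-34.5),np.float64(41.1),np.float64(-1.2)],np.float64(1.2)],[[np.float64(-33.7),np.float64(41.8),np.float64(-1.2)],np.float64(1.2)],[[np.float64(-32.8),np.float64(42.5),np.float64(-1.2)],np.float64(1.2)],[[np.float64(-31.9),np.float64(43.2),np.float64(-1.2)],np.float64(1.2)],[[np.float64(-31.0),np.float64(43.8),np.float64(-1.2)],np.float64(1.2)],[[np.float64(-30.1),np.float64(44.5),np.float64(-1.2)],np.float64(1.2)],[[np.float64(-29.1),np.float64(45.1),np.float64(-1.2)],np.float64(1.2)],[[np.float64(-28.2),np.float64(45.7),np.float64(-1.2)],np.float64(1.2)],[[np.float64(-27.2),np.float64(46.3),np.float64(-1.2)],np.float64(1.2)],[[np.float64(-26.2),np.float64(46.8),np.float64(-1.2)],np.float64(1.2)],[[np.float64(-25.3),np.float64(47.3),np.float64(-1.2)],np.float64(1.2)],[[np.float64(-24.3),np.float64(47.9),np.float64(-1.2)],np.float64(1.2)]]
2 [[[np.float64(-19.5),np.float64(38.9),np.float64(7.5)],5.0],[[np.float64(-16.0),np.float64(40.4),np.float64(7.5)],5.0]]
```

```bash
sed -i 's/rows.append(\[\[round(\(.*\),1)\],round(-dy\/n,1)\])/rows.append([[round(\1,1)],round(-dy\/n,1)])/; s/p=np.array(o\["position"\]); yaw/p=np.array(o["position"]); yaw/' h.py
sed -i 's/print(n,str(rows).replace(" ",""))/import re; print(n,re.sub(r"np.float64\\(([^)]*)\\)",r"\\1",str(rows)).replace(" ",""))/' h.py
python3 -m pendant '[[[-35,41,-1],1],[[-34,41,-1],1],[[-33,42,-1],1],[[-33,43,-1],1],[[-32,43,-1],1],[[-31,44,-1],1],[[-30,45,-1],1],[[-29,45,-1],1]]' 40
python3 -m pendant '[[[-28,46,-1],1],[[-27,46,-1],1],[[-26,47,-1],1],[[-25,47,-1],1],[[-24,48,-1],2],[[-20,39,7],5],[[-16,40,7],5],[[0,0,0],0]]'
python3 - <<'E'
from h import *; from rig import camera
plan((.594,-.075,.245,47))
c=camera("wrist"); cv2.imwrite("pics/w1.png",c["pixels"]); np.savez("w1.npz",**c)
p=np.load("stage.npy"); R=stageR(p[2]); o=np.array([*p[:2],.06])
for X in ((0,0,0),(-24.8,20.8,9),(-24.8,-20.8,9),(85,-75,107)): print(X,proj(c,o+R@np.array(X)/1e3))
E
```

```text
time: 1.4
position: [0.418, 0.2313, 0.2529]
tool_rot: [0.846, 0.534, 0.001, 0.0]
ft_force: [0.5, 0.3, -0.5]
grip_width: 0.0399
time: 2.4
position: [0.6116, -0.0677, 0.2428]
tool_rot: [0.912, 0.409, 0.0, 0.0]
ft_force: [-0.4, 0.1, -0.2]
grip_width: 0.0399
now [ 0.6116 -0.0677  0.2428] 48.3 F [-0.4  0.1 -0.2] w 39.9 t 2.4
1 [[[-17.2,-8.3,-2.2],1.3]]
(0, 0, 0) [[342.27234516 312.57153134]]
(-24.8, 20.8, 9) [[345.21125405 275.01903377]]
(-24.8, -20.8, 9) [[305.23586987 300.99836854]]
(85, -75, 107) [[279.27809438 514.44594934]]
```

View pics/w1.png

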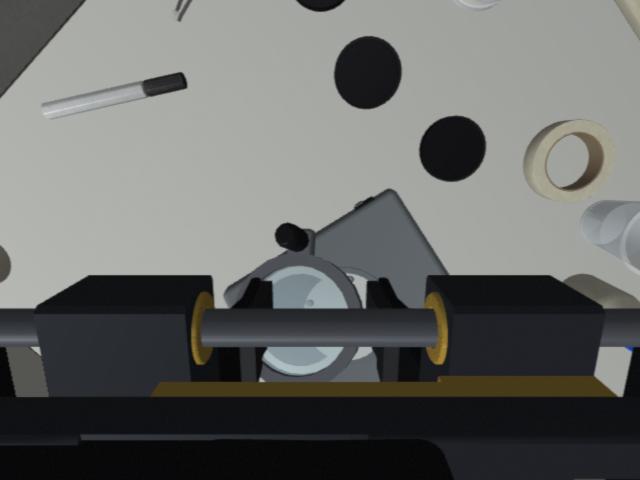

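Run:
```python
from fit import *
import fit
c=dict(np.load("w1.npz"))
fit.P[2]=(t,(313,230.3),(165,'t'));fit.P[5]=(s,(307.3,235),(165,'m'))
fit.P+=[(t,(325.8,185.3),(43,0,0)),(t,(309.6,200.5),(0,43,0))]
fit.P+=[(c,(350,278),(-24.8,20.8,9)),(c,(309,302),(-24.8,-20.8,9)),(c,(285,233),(165,'T')),(c,(300,321),(113,86)),(c,(305,241),(165,88))]
def res(p):
    o=[]
    for c,uv,X in fit.P:
        if len(X)==2: X=arm(p[3],X[0],{'t':p[4]+12,'m':p[4],'T':p[4]+14}.get(X[1],X[1]))
        o.append(proj(c,w(p,X))[0]-uv)
    return np.concatenate(o+[[(p[2]+.16)*60]])
r=least_squares(res,[.7,-.05,0,0,100],loss="soft_l1",x_scale=[.1,.1,.1,.1,10]);p=r.x
print(p,np.round(res(p)[:-1].reshape(-1,2),1)); np.save("stage.npy",p)
for n,X in dict(stage=(0,0,0),hinge=(85,-75,86),**{f"k{a:.2f}":arm(a,165,p[4]) for a in (0,p[3],.4,.8,1.2,1.6,1.9)}).items(): print(n,w(p,X).round(4))
```

```text
[ 6.85862553e-01 -1.03502743e-01 -1.58222128e-01  1.45918539e-01
  1.12676308e+02] [[-0.3  0.3]
 [-0.7 -0.3]
 [-1.2  1.4]
 [-1.1 -0.2]
 [-0.2 -1.6]
 [-0.3 -1.7]
 [-0.  -1.6]
 [-0.3 -2.2]
 [ 1.5 -1.9]
 [-2.2 -3.1]
 [-0.5 -0.3]
 [-0.4  0.2]
 [ 0.8  0.1]
 [-0.2 -2.3]
 [-1.8  0.4]]
stage [ 0.6859 -0.1035  0.06  ]
hinge [ 0.7142 -0.184   0.1739]
k0.00 [ 0.6096 -0.0567  0.1458]
k0.15 [ 0.5935 -0.0736  0.1396]
k0.40 [ 0.5713 -0.1081  0.1319]
k0.80 [ 0.5539 -0.1712  0.1285]
k1.20 [ 0.56   -0.2361  0.1361]
k1.60 [ 0.5887 -0.2924  0.1535]
k1.90 [ 0.6224 -0.3236  0.1713]
```

```bash
cat > arc.py <<'E'
from fit import *; import sys
p=np.load("stage.npy")
def kp(th,dz=.018): 
    X=w(p,arm(th,165,p[4])); X[2]+=dz; return X
E
python3 - <<'E'
from arc import *
plan((*kp(.146,.06),48.3),(*kp(.146),48.3))
th=np.linspace(.146,1.85,14); yw=np.linspace(48.3,126,14)
for i in range(13): plan((*kp(th[i+1]),yw[i+1]),start=(*kp(th[i]),yw[i]),wmax=10)
E
```

```text
now [ 0.6096 -0.0634  0.2438] 48.6 F [-0.6  0.2  0.7] w 39.7 t 2.65
2 [[[-9.1,-2.7,22.1],0.2],[[-9.1,-2.7,22.1],0.2]]
1 [[[0.0,0.0,42.0],-0.0]]
now [ 0.6096 -0.0634  0.2438] 48.6 F [-0.6  0.2  0.7] w 39.7 t 2.65
1 [[[-21.0,2.1,4.5],-6.0]]
now [ 0.6096 -0.0634  0.2438] 48.6 F [-0.6  0.2  0.7] w 39.7 t 2.65
1 [[[-21.2,2.5,3.4],-6.0]]
now [ 0.6096 -0.0634  0.2438] 48.6 F [-0.6  0.2  0.7] w 39.7 t 2.65
1 [[[-21.3,2.9,2.3],-6.0]]
now [ 0.6096 -0.0634  0.2438] 48.6 F [-0.6  0.2  0.7] w 39.7 t 2.65
1 [[[-21.3,3.2,1.1],-6.0]]
now [ 0.6096 -0.0634  0.2438] 48.6 F [-0.6  0.2  0.7] w 39.7 t 2.65
1 [[[-21.3,3.5,-0.1],-6.0]]
now [ 0.6096 -0.0634  0.2438] 48.6 F [-0.6  0.2  0.7] w 39.7 t 2.65
1 [[[-21.2,3.8,-1.3],-6.0]]
now [ 0.6096 -0.0634  0.2438] 48.6 F [-0.6  0.2  0.7] w 39.7 t 2.65
1 [[[-21.1,4.1,-2.5],-6.0]]
now [ 0.6096 -0.0634  0.2438] 48.6 F [-0.6  0.2  0.7] w 39.7 t 2.65
1 [[[-20.8,4.5,-3.6],-6.0]]
now [ 0.6096 -0.0634  0.2438] 48.6 F [-0.6  0.2  0.7] w 39.7 t 2.65
1 [[[-20.5,4.8,-4.7],-6.0]]
now [ 0.6096 -0.0634  0.2438] 48.6 F [-0.6  0.2  0.7] w 39.7 t 2.65
1 [[[-20.2,5.2,-5.7],-6.0]]
now [ 0.6096 -0.0634  0.2438] 48.6 F [-0.6  0.2  0.7] w 39.7 t 2.65
1 [[[-19.8,5.6,-6.5],-6.0]]
now [ 0.6096 -0.0634  0.2438] 48.6 F [-0.6  0.2  0.7] w 39.7 t 2.65
1 [[[-19.4,6.1,-7.3],-6.0]]
now [ 0.6096 -0.0634  0.2438] 48.6 F [-0.6  0.2  0.7] w 39.7 t 2.65
1 [[[-19.0,6.6,-8.0],-6.0]]
```

```bash
python3 -m pendant '[[[-9,-3,22],0],[[-9,-3,22],0],[[0,0,20],0],[[0,0,22],0],[[0,0,0],0],[[0,0,0],0]]' 40
python3 - <<'E'
from arc import *
plan((*kp(.146),48.3))
c=camera("wrist"); cv2.imwrite("pics/w2.png",c["pixels"][150:400,180:480])
print(proj(c,kp(.146,0.013))-[180,150])
E
```

```text
time: 3.4
position: [0.5943, -0.0737, 0.1585]
tool_rot: [0.911, 0.411, 0.001, 0.0]
ft_force: [0.7, -0.6, 0.7]
grip_width: 0.0399
now [ 0.5946 -0.074   0.1589] 48.6 F [-0.1  1.  -0.1] w 39.7 t 3.5
1 [[[-0.4,-1.1,1.3],0.3]]
[[138.43952829 164.31701991]]
```

View pics/w2.png

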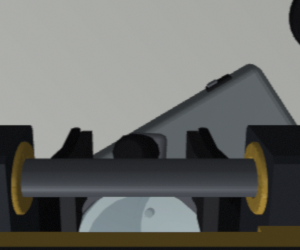

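Knob at crop (136,147) sits midway between the fingers (≈75 and 205). I'll cage it and swing.

```bash
python3 -m pendant '[[[0,0,0],0],[[0,0,0],0],[[0,0,0],0],[[-21,2,4.5],-6],[[-21,2.5,3.5],-6],[[-21,3,2],-6],[[-21,3,1],-6],[[-21,3.5,0],-6]]' 21 5
python3 -m pendant '[[[-21,4,-1],-6],[[-21,4,-2.5],-6],[[-21,4.5,-3.5],-6],[[-20.5,5,-4.5],-6],[[-20,5,-6],-6],[[-20,5.5,-6.5],-6],[[-19,6,-7],-6],[[-19,6.5,-8],-6]]'
python3 -m pendant '[[[0,0,0],0],[[0,0,0],0]]'
python3 - <<'E'
from arc import *
plan((*kp(1.85),126))
X=robot=None
c=camera("top"); cv2.imwrite("pics/t2.png",np.hstack([cv2.resize(c["pixels"][130:260,270:420],None,fx=4,fy=4)]))
for th in (1.5,1.85): print(th,(proj(c,kp(th,0.0))-[270,130])*4)
E
```

```text
time: 4.55
position: [0.5541, -0.1709, 0.1461]
tool_rot: [0.773, 0.634, -0.0, -0.001]
ft_force: [1.0, 1.3, -1.2]
grip_width: 0.021
time: 5.55
position: [0.6172, -0.3177, 0.1848]
tool_rot: [0.448, 0.894, 0.0, -0.002]
ft_force: [-1.1, 1.1, -0.3]
grip_width: 0.0212
time: 5.8
position: [0.6176, -0.318, 0.1851]
tool_rot: [0.45, 0.893, -0.0, -0.0]
ft_force: [-0.4, -1.2, -0.6]
grip_width: 0.0211
now [ 0.6174 -0.3178  0.1851] 126.5 F [ 0.5 -2.1 -1.1] w 20.9 t 5.9
1 [[[-0.5,-1.8,-1.0],0.5]]
1.5 [[531.83516883 428.58900786]]
1.85 [[607.95215721 359.06508785]]
```

View pics/t2.png

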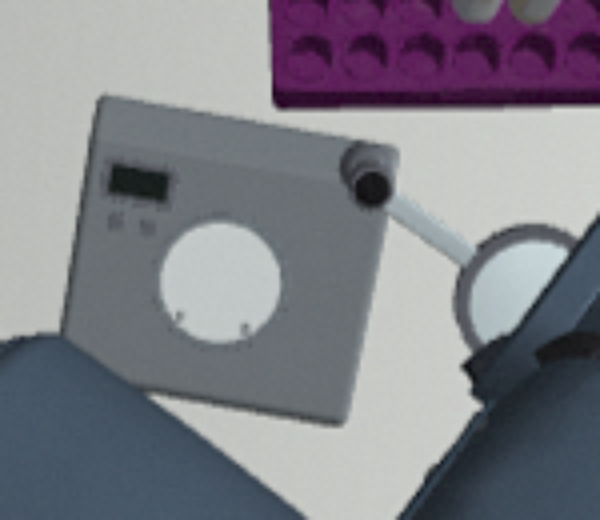

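```bash
python3 -m pendant '[[[0,0,0],0],[[0,0,0],0],[[0,0,-20],0],[[0,0,-30],0],[[0,0,-30],0],[[0,0,0],0]]' 34
python3 - <<'E'
from arc import *
uv=lambda a,b:(270+a/4-.375,130+b/4-.375)
print("stage c", px2w(t,uv(220,282),.06))
for k,X in (((180,316),(-24.8,20.8,7)),((246,329),(-24.8,-20.8,7))): print(px2w(t,uv(*k),w(p,X)[2]), w(p,X))
S=(.547,.165)
plan((.55,-.1,.24,95),(*S,.14,70),vmax=50)
E
```

```text
time: 6.7
position: [0.6195, -0.3187, 0.2688]
tool_rot: [0.45, 0.893, -0.0, 0.003]
ft_force: [0.1, -0.8, -0.0]
grip_width: 0.0339
stage c [ 0.68652452 -0.10398054  0.06      ]
[ 0.66538639 -0.07943077  0.05586322] [ 0.6640228  -0.07895498  0.05586322]
[ 0.65778695 -0.12056558  0.05586322] [ 0.65746819 -0.12003536  0.05586322]
now [ 0.6177 -0.3175  0.2651] 126.5 F [-0.3 -0.1  0.2] w 33.8 t 6.8
5 [[[43.0,15.0,5.0],6.3],[[44.4,10.2,5.0],6.3],[[45.3,5.3,5.0],6.3],[[45.6,0.3,5.0],6.3],[[45.3,-4.8,5.0],6.3]]
6 [[[44.0,3.4,16.7],4.2],[[44.2,0.1,16.7],4.2],[[44.1,-3.1,16.7],4.2],[[43.7,-6.3,16.7],4.2],[[43.2,-9.4,16.7],4.2],[[42.4,-12.5,16.7],4.2]]
```

```bash
python3 -m pendant '[[[43,15,5],6],[[44,10,5],6],[[45,5,5],6],[[46,0,5],6],[[45,-5,5],6],[[44,3,16],5],[[44,0,16],4],[[44,-3,16],4]]' 87
python3 -m pendant '[[[44,-6,16],4],[[43,-9,16],4],[[42,-12,16],5],[[0,0,0],0],[[0,0,0],0]]'
python3 - <<'E'
from arc import *
plan((.547,.165,.14,70))
c=camera("wrist"); cv2.imwrite("pics/w3.png",c["pixels"]); np.savez("w3.npz",**c)
print(proj(c,[.547,.165,.042]))
E
```

```text
time: 7.8
position: [0.5416, 0.0316, 0.1906]
tool_rot: [0.747, 0.665, -0.001, -0.001]
ft_force: [0.2, 0.8, -0.4]
grip_width: 0.0865
time: 8.43
position: [0.5391, 0.1618, 0.1435]
tool_rot: [0.816, 0.578, -0.001, -0.0]
ft_force: [0.7, -0.6, 0.2]
grip_width: 0.0873
now [0.5399 0.161  0.1444] 70.5 F [ 0.3  0.6 -0. ] w 87.0 t 8.53
1 [[[6.1,5.4,4.4],0.5]]
[[328.89741153 260.09500711]]
```

View pics/w3.png

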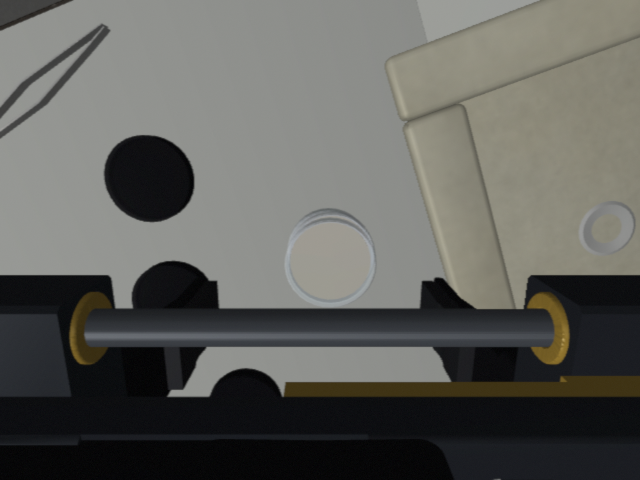

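```bash
python3 -m pendant '[[[5.5,5.5,20],5],[[0,0,25],0],[[0,0,25],0],[[0,0,16],0],[[0,0,0],0],[[0,0,0],0]]' 87
python3 -c "
from h import *
plan((.547,.1655,.057,65))"
```

```text
time: 9.32
position: [0.5476, 0.1652, 0.0593]
tool_rot: [0.841, 0.541, 0.001, 0.0]
ft_force: [-0.3, 0.4, -0.5]
grip_width: 0.0871
now [0.5476 0.1652 0.0593] 65.5 F [-0.3  0.4 -0.5] w 87.1 t 9.32
1 [[[0.1,-0.7,2.3],0.5]]
```

```bash
python3 -m pendant '[[[0,-0.5,2.5],0],[[0,0,0],0],[[0,0,0],0],[[0,0,0],0],[[0,0,0],0],[[0,0,0],0],[[0,0,0],0],[[0,0,0],0]]' 50 8
python3 -c "
from h import *
plan((.547,.1655,.057,65))"
```

```text
time: 10.32
position: [0.5466, 0.1657, 0.0562]
tool_rot: [0.841, 0.541, 0.0, 0.0]
ft_force: [-0.4, 0.8, 3.3]
grip_width: 0.0562
now [0.5466 0.1657 0.0562] 65.5 F [-0.4  0.8  3.3] w 56.2 t 10.32
1 [[[0.0,0.4,-0.8],0.5]]
```

```bash
python3 -m pendant '[[[0,6,-0.5],0],[[0,10,-0.5],0],[[0,10,0],0],[[0,12,0],0],[[0,12,0],0],[[0,14,0],0],[[0,14,0],0],[[0,0,0],0]]' 50 8
python3 - <<'E'
from h import *; from rig import camera
plan((.547,.1655,.057,65))
c=camera("scene");a=cv2.resize(c["pixels"][290:400,170:320],None,fx=4,fy=4)
c=camera("wrist");b=cv2.resize(c["pixels"][100:420,120:520],None,fx=.5,fy=.5)
o=np.zeros((600,600,3),np.uint8);o[:440]=a;o[440:,:200]=b;cv2.imwrite("pics/d1.png",o)
E
```

```text
time: 11.32
position: [0.6191, 0.1326, 0.0572]
tool_rot: [0.841, 0.541, 0.001, 0.0]
ft_force: [-0.5, 0.2, -0.1]
grip_width: 0.0565
now [0.6191 0.1326 0.0572] 65.5 F [-0.5  0.2 -0.1] w 56.5 t 11.32
2 [[[0.0,-39.6,0.1],0.2],[[-0.2,-39.6,0.1],0.2]]
```

View pics/d1.png

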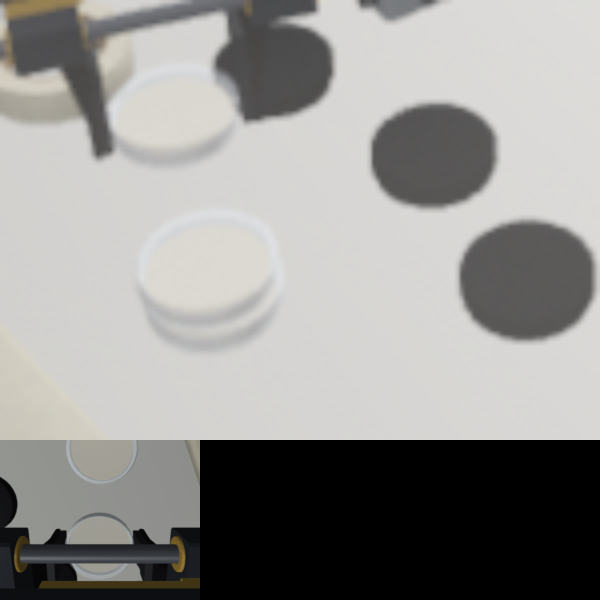

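```bash
python3 -m pendant '[[[0,0,12],0],[[0,0,10],0],[[0,0,4],0],[[0,0,2],0],[[0,0,0],0],[[0,0,0],0]]'
python3 - <<'E'
from h import *; from rig import camera
plan((.619,.1326,.0282,65))
c=camera("wrist");
g=c["pixels"][120:460,170:480]; cv2.imwrite("pics/d2.png",cv2.resize(g,None,fx=1.6,fy=1.6)); np.savez("w4.npz",**c)
from rig import robot
print((proj(c,np.array([.619,.1326,.014]))[0]-[170,120])*1.6)
E
```

```text
time: 12.18
position: [0.6177, 0.1333, 0.0293]
tool_rot: [0.841, 0.541, 0.0, 0.0]
ft_force: [-0.9, 0.2, -0.5]
grip_width: 0.0566
now [0.6177 0.1333 0.0293] 65.5 F [-0.9  0.2 -0.5] w 56.6 t 12.18
1 [[[-0.1,1.5,1.1],0.5]]
[238.58648628 305.51756044]
```

View pics/d2.png

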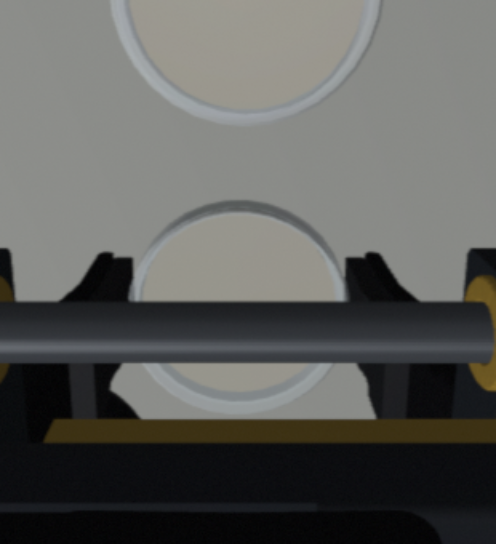

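```bash
python3 -m pendant '[[[0,0,1.5],0],[[0,0,0],0],[[0,0,0],0]]'
python3 -m pendant '[[[0,0,0],0],[[0,0,0],0],[[0,0,-1.5],0],[[0,0,-1],-4.5],[[0,0,0],0],[[0,0,0],0]]' 68
python3 -m pendant '[[[0,0,0],0],[[0,0,0],0],[[0,0,0],0],[[0,0,0],0],[[0,0,0],0],[[0,0,0],0]]' 50 8
python3 -c "
from h import *
plan((.619,.1326,.0308,70))"
```

```text
time: 12.6
position: [0.6175, 0.1333, 0.0276]
tool_rot: [0.841, 0.541, 0.0, 0.0]
ft_force: [-0.3, 0.2, -0.5]
grip_width: 0.0567
time: 13.35
position: [0.6175, 0.1333, 0.0301]
tool_rot: [0.819, 0.573, 0.0, 0.0]
ft_force: [0.2, -0.0, -0.5]
grip_width: 0.0679
time: 14.1
position: [0.6175, 0.1333, 0.03]
tool_rot: [0.819, 0.574, -0.0, 0.0]
ft_force: [-0.1, -0.3, -0.8]
grip_width: 0.0561
now [0.6175 0.1333 0.03  ] 70.0 F [-0.1 -0.3 -0.8] w 56.1 t 14.1
1 [[[-0.1,1.7,-0.8],0.0]]
```

```bash
python3 -c "
from h import *
plan((.6175,.1333,.16,70),(.685,-.1036,.16,70),(.685,-.1036,.108,70),vmax=40)"
```

```text
now [0.6175 0.1333 0.03  ] 70.0 F [-0.1 -0.3 -0.8] w 56.1 t 14.1
4 [[[0.0,0.0,-32.5],0.0],[[0.0,0.0,-32.5],0.0],[[0.0,0.0,-32.5],0.0],[[0.0,0.0,-32.5],0.0]]
7 [[[-28.5,20.6,-0.0],0.0],[[-28.5,20.6,-0.0],0.0],[[-28.5,20.6,-0.0],0.0],[[-28.5,20.6,-0.0],0.0],[[-28.5,20.6,-0.0],0.0],[[-28.5,20.6,-0.0],0.0],[[-28.5,20.6,-0.0],0.0]]
2 [[[0.0,0.0,26.0],0.0],[[0.0,0.0,26.0],0.0]]
```

```bash
python3 -m pendant '[[[0,0,-20],0],[[0,0,-35],0],[[0,0,-40],0],[[0,0,-35],0],[[-20,15,0],0],[[-30,22,0],0],[[-30,22,0],0],[[-30,22,0],0]]'
python3 -m pendant '[[[-30,22,0],0],[[-30,21,0],0],[[-20,14,0],0],[[-9,6,0],0],[[0,0,0],0],[[0,0,0],0]]'
python3 - <<'E'
from h import *; from rig import camera
plan((.685,-.1036,.108,70))
c=camera("wrist");a=cv2.resize(c["pixels"][60:460,100:540],None,fx=.9,fy=.9)
c=camera("scene");b=cv2.resize(c["pixels"][170:300,200:330],None,fx=3,fy=3)
o=np.zeros((400,800,3),np.uint8);o[:360,:396]=a;o[:390,400:790]=b;cv2.imwrite("pics/d3.png",o)
E
```

```text
time: 15.1
position: [0.6565, 0.0012, 0.1618]
tool_rot: [0.819, 0.574, 0.001, 0.001]
ft_force: [-0.1, -0.6, -0.7]
grip_width: 0.0561
time: 15.85
position: [0.6844, -0.1015, 0.16]
tool_rot: [0.819, 0.574, -0.0, -0.001]
ft_force: [0.6, 0.4, -0.3]
grip_width: 0.0561
now [ 0.6844 -0.1015  0.16  ] 70.1 F [ 0.6  0.4 -0.3] w 56.1 t 15.85
2 [[[-0.9,0.6,26.0],0.1],[[-0.9,0.6,26.0],0.1]]
```

View pics/d3.png

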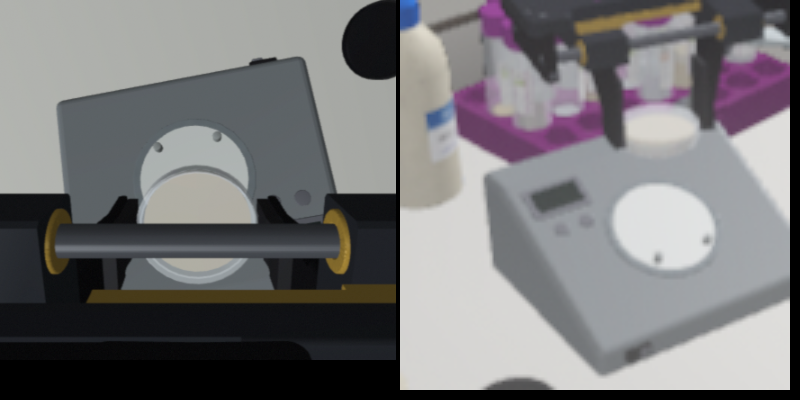

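```bash
python3 -m pendant '[[[-1,1,20],0],[[-1,0.5,20],0],[[0,0,11],0],[[0,0,0],0]]' - 5
python3 -m pendant '[[[0,0,2],0],[[0,0,2],0],[[0,0,2],0],[[0,0,2],0],[[0,0,0],0]]'
python3 -m pendant '[[[0,0,2],0],[[0,0,2],0],[[0,0,2],0],[[0,0,2],0],[[0,0,0],0]]'
python3 -c "
from h import *
plan((.685,-.1036,.0907,70),(.6814,-.103,.089,70))"
```

```text
time: 16.45
position: [0.6845, -0.105, 0.1069]
tool_rot: [0.819, 0.574, -0.001, -0.002]
ft_force: [-0.5, 0.3, 0.0]
grip_width: 0.0561
time: 17.08
position: [0.6855, -0.1053, 0.101]
tool_rot: [0.819, 0.574, -0.0, -0.0]
ft_force: [-0.7, -0.4, 0.3]
grip_width: 0.0564
time: 17.7
position: [0.6855, -0.1054, 0.0932]
tool_rot: [0.819, 0.574, -0.0, -0.0]
ft_force: [-1.9, 0.5, 2.0]
grip_width: 0.0566
now [ 0.6855 -0.1054  0.0932] 70.0 F [-1.9  0.5  2. ] w 56.6 t 17.7
1 [[[1.5,-1.1,2.5],0.0]]
1 [[[-0.7,-3.6,1.7],0.0]]
```

```bash
python3 -m pendant '[[[0.7,0,1],0],[[0.8,0,1.5],0],[[0,0,0],0]]'
python3 -m pendant '[[[0,-1.5,1],0],[[0,-1.5,0.7],0],[[0,-1.5,0.7],0],[[0,0,0],0],[[0,0,0],0]]'
python3 - <<'E'
from h import *; from rig import camera
plan((.6814,-.103,.089,70))
c=camera("wrist");a=cv2.resize(c["pixels"][100:400,180:480],None,fx=1.3,fy=1.3)
c=camera("scene");b=cv2.resize(c["pixels"][190:280,240:330],None,fx=4.4,fy=4.4)
o=np.zeros((400,800,3),np.uint8);o[:390,:390]=a;o[:396,400:796]=b;cv2.imwrite("pics/d4.png",o)
E
```

```text
time: 18.08
position: [0.6865, -0.1043, 0.0907]
tool_rot: [0.819, 0.574, 0.0, 0.0]
ft_force: [-1.7, -2.5, 3.4]
grip_width: 0.057
time: 18.7
position: [0.6818, -0.1019, 0.088]
tool_rot: [0.819, 0.574, 0.0, -0.0]
ft_force: [-0.2, 0.4, 2.3]
grip_width: 0.0565
now [ 0.6818 -0.1019  0.088 ] 70.0 F [-0.2  0.4  2.3] w 56.5 t 18.7
1 [[[-1.2,0.0,-1.0],0.0]]
```

View pics/d4.png

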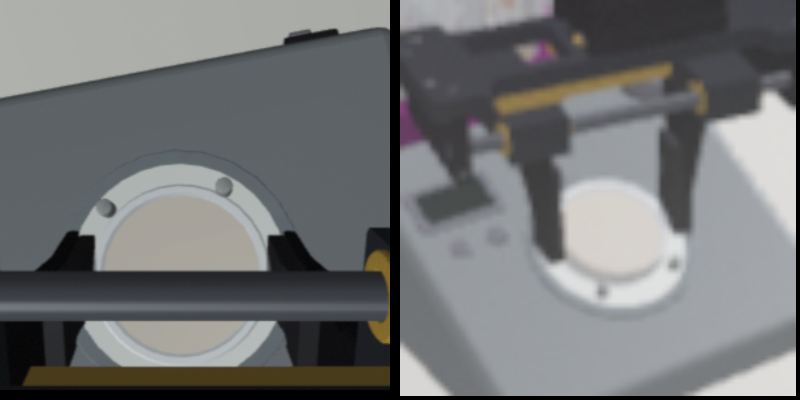

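```bash
python3 -m pendant '[[[-0.8,-1.3,0.7],0],[[-0.8,-1.3,0.7],0],[[0,0,0],0],[[0,0,0],0]]'
python3 -m pendant '[[[0,-1,0.5],0],[[0,-1,0.5],0],[[0,0,0],0],[[0,0,0],0]]'
python3 -c "
from h import *
plan((.6814,-.103,.089,70))"
```

```text
time: 19.3
position: [0.679, -0.103, 0.0868]
tool_rot: [0.819, 0.574, 0.0, 0.0]
ft_force: [0.2, 1.8, 3.1]
grip_width: 0.0565
time: 19.8
position: [0.6787, -0.1029, 0.0867]
tool_rot: [0.819, 0.574, 0.001, 0.002]
ft_force: [3.9, 0.5, 6.2]
grip_width: 0.0569
now [ 0.6787 -0.1029  0.0867] 70.0 F [3.9 0.5 6.2] w 56.9 t 19.8
1 [[[0.8,2.6,-2.3],0.0]]
```

```bash
python3 -m pendant '[[[0,0,0],0],[[0,0,0],0]]' - 3
python3 - <<'E'
from arc import *
plan((.6814,-.103,.089,70))
a=np.linspace(0,2*np.pi,200)
def ov(c,x,y,wd,k):
    g=cv2.resize(c["pixels"][y:y+wd,x:x+wd],None,fx=k,fy=k,interpolation=cv2.INTER_CUBIC)
    for X,col in ((np.c_[29*np.cos(a),29*np.sin(a),14+0*a],(0,0,255)),(np.c_[43*np.cos(a),43*np.sin(a),0*a],(255,0,0))):
        q=np.array([proj(c,w(p,v))[0] for v in X]); cv2.polylines(g,[((q-[x,y])*k).round().astype(np.int32)],True,col,1)
    return g
A=ov(camera("wrist"),200,130,250,1.58);B=ov(camera("scene"),240,190,90,4.4)
o=np.zeros((400,800,3),np.uint8);o[:A.shape[0],:A.shape[1]]=A;o[:396,400:796]=B;cv2.imwrite("pics/d5.png",o)
E
```

```text
time: 20.05
position: [0.6776, -0.1024, 0.0858]
tool_rot: [0.819, 0.574, 0.001, 0.001]
ft_force: [4.0, 1.8, 3.9]
grip_width: 0.0567
now [ 0.6775 -0.1023  0.0857] 70.0 F [4.4 0.2 3.1] w 56.7 t 20.15
1 [[[0.7,3.9,-3.3],0.0]]
```

View pics/d5.png

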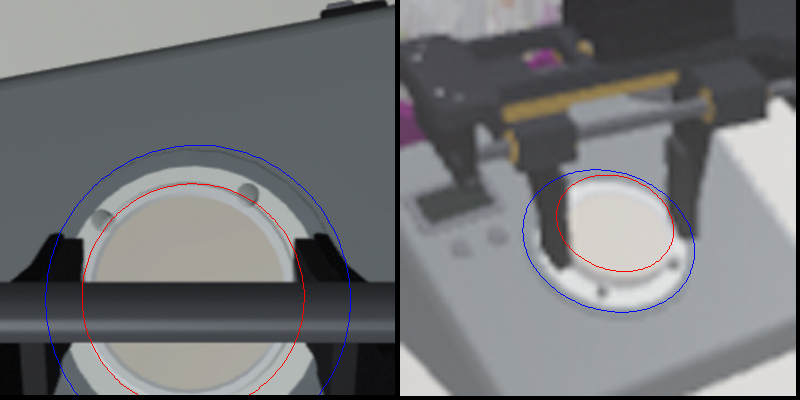

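```bash
python3 -m pendant '[[[0,1,0],0],[[0,1.5,-1.5],0],[[0,0,0],0],[[0,0,0],0]]' 64
python3 -c "
from h import *
plan((.6814,-.103,.089,70))"
```

```text
time: 20.75
position: [0.6787, -0.1031, 0.0868]
tool_rot: [0.819, 0.574, -0.001, -0.001]
ft_force: [0.6, -0.3, -1.0]
grip_width: 0.064
now [ 0.6787 -0.1031  0.0868] 70.0 F [ 0.6 -0.3 -1. ] w 64.0 t 20.75
1 [[[1.1,2.5,-2.2],0.0]]
```

```bash
python3 -m pendant '[[[0.5,2.5,-1],0],[[0,0,0],0],[[0,0,0],0]]' 64
python3 -m pendant '[[[0,0,0],0],[[0,0,0],0],[[0,0,0],0],[[0,0,0],0],[[0,0,0],0],[[0,-0.7,0.5],0],[[0,0,0],0],[[0,0,0],0]]' 50 4
python3 - <<'E'
from arc import *
plan((.6814,-.103,.089,70))
c=camera("wrist");np.savez("w6.npz",**c);cv2.imwrite("pics/w6.png",c["pixels"])
# rim fit on visible lid disc (beige) 
hsv=cv2.cvtColor(c["pixels"],cv2.COLOR_BGR2HSV); m=cv2.inRange(hsv,(8,18,110),(25,80,255))
m=cv2.morphologyEx(m,cv2.MORPH_OPEN,np.ones((5,5)))
m[:180]=0;m[:,:200]=0;m[:,440:]=0
cs=[k for k in cv2.findContours(m,cv2.RETR_EXTERNAL,cv2.CHAIN_APPROX_NONE)[0] if cv2.contourArea(k)>200]
print([ (cv2.boundingRect(k),cv2.contourArea(k)) for k in cs])
E
```

```text
time: 21.12
position: [0.6819, -0.1035, 0.0883]
tool_rot: [0.819, 0.574, -0.0, -0.0]
ft_force: [0.2, 0.7, -1.1]
grip_width: 0.064
time: 22.12
position: [0.6817, -0.1035, 0.0881]
tool_rot: [0.819, 0.574, 0.0, 0.001]
ft_force: [1.4, 0.3, 1.3]
grip_width: 0.0566
now [ 0.6817 -0.1035  0.0881] 70.0 F [0.7 0.3 1.9] w 56.9 t 22.23
1 [[[0.4,-0.5,-0.9],0.0]]
[((300, 269, 76, 36), 1333.0), ((266, 264, 25, 22), 226.5), ((283, 247, 32, 25), 403.5)]
```

```bash
python3 -m pendant '[[[0,0,0],0],[[0,0,0],0],[[0,0,-5],0],[[0,0,-20],0],[[0,0,-40],0],[[0,0,-50],0],[[0,0,-50],0],[[0,0,0],0]]' 82
python3 - <<'E'
from arc import *
plan((.60,-.25,.26,100),(*kp(1.82,.075),126),(*kp(1.82,.018),126))
c=camera("top");np.savez("t3.npz",**c)
E
```

```text
time: 23.28
position: [0.6844, -0.1041, 0.2606]
tool_rot: [0.819, 0.574, 0.004, 0.005]
ft_force: [0.8, -0.3, -0.5]
grip_width: 0.0818
now [ 0.6814 -0.1033  0.2547] 70.0 F [ 0.   0.2 -0.6] w 81.9 t 23.38
4 [[[-41.4,-6.6,-1.3],-7.5],[[-40.2,-11.9,-1.3],-7.5],[[-38.3,-17.1,-1.3],-7.5],[[-35.8,-21.9,-1.3],-7.5]]
3 [[[-22.5,0.3,6.3],-8.7],[[-22.3,-3.1,6.3],-8.7],[[-21.6,-6.4,6.3],-8.7]]
2 [[[0.0,0.0,28.5],0.0],[[0.0,0.0,28.5],0.0]]
```

```bash
python3 -m pendant '[[[-41,-7,-1],-7.5],[[-40,-12,-1],-7.5],[[-38,-17,-1],-7.5],[[-36,-22,-1],-7.5],[[-22.5,0,6],-9],[[-22,-3,6],-8.5],[[-22,-6.5,6],-8.5],[[0,0,0],0]]' 44
python3 -m pendant '[[[0,0,0],0]]'
python3 - <<'E'
from arc import *
plan((*kp(1.83,.018),126))
c=camera("top");A=cv2.resize(c["pixels"][150:240,280:400],None,fx=3.3,fy=3.3,interpolation=cv2.INTER_CUBIC)
a=np.linspace(0,2*np.pi,200)
q=np.array([proj(c,w(p,(29*np.cos(v),29*np.sin(v),14)))[0] for v in a]); cv2.polylines(A,[((q-[280,150])*3.3).round().astype(np.int32)],True,(0,0,255),1)
c=camera("wrist");B=cv2.resize(c["pixels"],None,fx=.62,fy=.62)
k=(proj(c,kp(1.83,.014))[0]*.62).round().astype(int); cv2.circle(B,k.tolist(),2,(0,0,255),-1)
d=camera("scene");C=cv2.resize(d["pixels"][190:280,240:330],None,fx=2.8,fy=2.8,interpolation=cv2.INTER_CUBIC);D=cv2.resize(d["pixels"][290:400,170:320],None,fx=2,fy=2)
o=np.zeros((600,800,3),np.uint8);o[:A.shape[0],:A.shape[1]]=A;o[:B.shape[0],400:400+B.shape[1]]=B[:,:400];o[300:552,:252]=C;o[300:520,400:700]=D;cv2.imwrite("pics/d6.png",o)
E
```

```text
time: 24.42
position: [0.6112, -0.3165, 0.2361]
tool_rot: [0.455, 0.89, 0.0, -0.002]
ft_force: [0.8, -0.1, -0.5]
grip_width: 0.0441
time: 24.55
position: [0.6117, -0.3146, 0.2377]
tool_rot: [0.455, 0.891, 0.001, -0.001]
ft_force: [1.1, -0.4, 1.1]
grip_width: 0.0439
now [ 0.6121 -0.3144  0.2385] 126.0 F [-0.1  0.8 -0.4] w 43.9 t 24.65
2 [[[-1.7,-0.2,26.8],0.0],[[-1.7,-0.2,26.8],0.0]]
```

```bash
cat > seg.py <<'E'
from arc import *
def beige(c,x0,y0,x1,y1,lo=(5,14,90),hi=(28,120,255)):
    b=c["pixels"]; m=cv2.inRange(cv2.cvtColor(b,cv2.COLOR_BGR2HSV),lo,hi)
    k=np.zeros_like(m);k[y0:y1,x0:x1]=m[y0:y1,x0:x1]
    k=cv2.morphologyEx(k,cv2.MORPH_OPEN,np.ones((3,3),np.uint8))
    cs=cv2.findContours(k,cv2.RETR_EXTERNAL,cv2.CHAIN_APPROX_NONE)[0]
    if not cs: return None
    return cv2.fitEllipse(max(cs,key=cv2.contourArea))
def model(c,r=25,h=14.):
    a=np.linspace(0,2*np.pi,100,endpoint=False)
    return cv2.fitEllipse(np.array([proj(c,w(p,(r*np.cos(v),r*np.sin(v),h)))[0] for v in a],np.float32))
def dark(c,x0,y0,x1,y1): pass
E
python3 - <<'E'
from seg import *
f=lambda e:[np.round(v,1) for v in e] if e else e
for c,b in ((t,(300,175,350,230)),(s,(265,215,320,275))):
    print("dish",f(beige(c,*b)),"model",f(model(c)))
print("stack s",f(beige(s,195,330,250,380)), "t",f(beige(t,195,235,240,275)))
g=t["pixels"][185:218:2,325]; print(g.tolist())
E
```

```text
dish None model [array([324.2, 201.3]), array([20.1, 20.3]), np.float64(104.3)]
dish None model [array([288.8, 240.6]), array([18.3, 23.4]), np.float64(109.1)]
stack s None t [array([214.7, 255.2]), array([16.3, 19.7]), np.float64(58.6)]
[[139, 138, 131], [198, 198, 192], [191, 191, 185], [174, 178, 177], [171, 179, 180], [169, 178, 178], [170, 179, 179], [169, 178, 178], [171, 180, 180], [169, 177, 177], [171, 180, 179], [169, 177, 178], [170, 175, 179], [172, 176, 177], [191, 189, 184], [161, 161, 153], [112, 108, 100]]
```

```bash
cat > seg.py <<'E'
from arc import *
def beige(c,x0,y0,x1,y1):
    b=cv2.GaussianBlur(c["pixels"].astype(np.float32),(3,3),0)[y0:y1,x0:x1]
    m=((b[...,2]-b[...,0]>1)&(b[...,2]>140)).astype(np.uint8)
    m=cv2.morphologyEx(m,cv2.MORPH_OPEN,np.ones((3,3),np.uint8))
    cs=cv2.findContours(m,cv2.RETR_EXTERNAL,cv2.CHAIN_APPROX_NONE)[0]
    if not cs: return None
    return cv2.fitEllipse(max(cs,key=cv2.contourArea)+np.array([x0,y0]))
def model(c,r=25,h=14.,ctr=(0,0)):
    a=np.linspace(0,2*np.pi,100,endpoint=False)
    return cv2.fitEllipse(np.array([proj(c,w(p,(ctr[0]+r*np.cos(v),ctr[1]+r*np.sin(v),h)))[0] for v in a],np.float32))
f=lambda e:[np.round(v,1).tolist() for v in e] if e else e
E
python3 - <<'E'
from seg import *
for c,b in ((t,(300,175,350,230)),(s,(265,215,320,275))):
    print("dish",f(beige(c,*b)),"model",f(model(c)),"x+6",f(model(c,ctr=(6,0)))[0],"y+6",f(model(c,ctr=(0,6)))[0])
print("stack s",f(beige(s,195,330,250,380)), "t",f(beige(t,195,235,240,275)), "exp",proj(t,[.547,.165,.028]),proj(s,[.547,.165,.028]))
plan((*kp(1.83,.018),126))
E
```

```text
dish [[324.3, 201.0], [19.6, 19.9], 5.1] model [[324.2, 201.3], [20.1, 20.3], 104.3] x+6 [324.6, 198.9] y+6 [321.8, 200.9]
dish [[288.4, 243.5], [18.6, 23.9], 108.6] model [[288.8, 240.6], [18.3, 23.4], 109.1] x+6 [287.4, 238.5] y+6 [286.4, 241.4]
stack s [[222.0, 354.8], [56.1, 60.0], 90.5] t [[214.5, 255.1], [17.4, 21.0], 48.9] exp [[215.71936838 255.91428863]] [[222.63667639 353.43021461]]
now [ 0.6124 -0.3154  0.239 ] 126.0 F [-0.2  0.4  0.8] w 44.0 t 25.0
2 [[[-1.2,-0.1,27.1],0.0],[[-1.2,-0.1,27.1],0.0]]
```

```bash
python3 -m pendant '[[[-1,0,25],0],[[-1.4,0,20],0],[[0,0,9],0],[[0,0,0],0]]' 44
python3 -m pendant '[[[0,0,0],0],[[0,0,0],0],[[0,0,0],0],[[0,0,0],0]]' 21 5
python3 - <<'E'
from arc import *
plan((*kp(1.83,.018),126))
th=np.linspace(1.83,0,15); yw=np.linspace(126,44,15)
for i in range(14): plan((*kp(th[i+1]),yw[i+1]),start=(*kp(th[i]),yw[i]),wmax=10)
E
```

```text
time: 25.5
position: [0.6134, -0.3174, 0.1837]
tool_rot: [0.454, 0.891, 0.0, -0.001]
ft_force: [0.5, 0.7, -0.1]
grip_width: 0.0438
time: 26.0
position: [0.6141, -0.3182, 0.1852]
tool_rot: [0.454, 0.891, -0.0, 0.001]
ft_force: [0.9, -1.1, -0.3]
grip_width: 0.0223
now [ 0.6139 -0.3181  0.185 ] 126.0 F [ 0.  -0.3  1. ] w 21.4 t 26.1
1 [[[0.7,0.3,0.2],0.0]]
now [ 0.6139 -0.3181  0.185 ] 126.0 F [ 0.  -0.3  1. ] w 21.4 t 26.1
1 [[[19.6,-4.2,7.9],5.9]]
now [ 0.6139 -0.3181  0.185 ] 126.0 F [ 0.  -0.3  1. ] w 21.4 t 26.1
1 [[[20.0,-3.6,7.2],5.9]]
now [ 0.6139 -0.3181  0.185 ] 126.0 F [ 0.  -0.3  1. ] w 21.4 t 26.1
1 [[[20.3,-3.1,6.4],5.9]]
now [ 0.6139 -0.3181  0.185 ] 126.0 F [ 0.  -0.3  1. ] w 21.4 t 26.1
1 [[[20.7,-2.6,5.5],5.9]]
now [ 0.6139 -0.3181  0.185 ] 126.0 F [ 0.  -0.3  1. ] w 21.4 t 26.1
1 [[[21.0,-2.1,4.5],5.9]]
now [ 0.6139 -0.3181  0.185 ] 126.0 F [ 0.  -0.3  1. ] w 21.4 t 26.1
1 [[[21.2,-1.7,3.4],5.9]]
now [ 0.6139 -0.3181  0.185 ] 126.0 F [ 0.  -0.3  1. ] w 21.4 t 26.1
1 [[[21.4,-1.3,2.3],5.9]]
now [ 0.6139 -0.3181  0.185 ] 126.0 F [ 0.  -0.3  1. ] w 21.4 t 26.1
1 [[[21.5,-0.9,1.2],5.9]]
now [ 0.6139 -0.3181  0.185 ] 126.0 F [ 0.  -0.3  1. ] w 21.4 t 26.1
1 [[[21.5,-0.6,-0.0],5.9]]
now [ 0.6139 -0.3181  0.185 ] 126.0 F [ 0.  -0.3  1. ] w 21.4 t 26.1
1 [[[21.5,-0.2,-1.2],5.9]]
now [ 0.6139 -0.3181  0.185 ] 126.0 F [ 0.  -0.3  1. ] w 21.4 t 26.1
1 [[[21.4,0.1,-2.4],5.9]]
now [ 0.6139 -0.3181  0.185 ] 126.0 F [ 0.  -0.3  1. ] w 21.4 t 26.1
1 [[[21.3,0.5,-3.5],5.9]]
now [ 0.6139 -0.3181  0.185 ] 126.0 F [ 0.  -0.3  1. ] w 21.4 t 26.1
1 [[[21.0,0.9,-4.6],5.9]]
now [ 0.6139 -0.3181  0.185 ] 126.0 F [ 0.  -0.3  1. ] w 21.4 t 26.1
1 [[[20.8,1.4,-5.6],5.9]]
```

```bash
python3 -m pendant '[[[0,0,0],0],[[0,0,0],0],[[0,0,0],0]]' 10 4
python3 -m pendant '[[[0,0,0],0],[[0,0,0],0],[[19.5,-4,8],6],[[20,-3.5,7],6],[[20,-3,6.5],6],[[20.5,-2.5,5.5],6],[[21,-2,4.5],6],[[21,-1.5,3.5],6]]' 20
python3 -m pendant '[[[21.5,-1.5,2],6],[[21.5,-1,1],6],[[21.5,-0.5,0],6],[[21.5,0,-1],6],[[21.5,0,-2.5],6],[[21,0.5,-3.5],6],[[0,0,0],0],[[0,0,0],0]]'
python3 - <<'E'
from arc import *
plan((*kp(.13),51))
E
```

```text
time: 26.48
position: [0.6137, -0.3179, 0.1848]
tool_rot: [0.454, 0.891, -0.0, 0.0]
ft_force: [-0.5, -2.2, -0.5]
grip_width: 0.0201
time: 27.48
position: [0.5559, -0.211, 0.1495]
tool_rot: [0.708, 0.706, 0.0, -0.001]
ft_force: [-0.8, -1.1, -1.0]
grip_width: 0.0203
time: 28.48
position: [0.5858, -0.0894, 0.1536]
tool_rot: [0.891, 0.455, -0.0, -0.001]
ft_force: [0.1, 0.8, -0.5]
grip_width: 0.02
now [ 0.5858 -0.09    0.1536] 54.0 F [-0.4  1.1  0.6] w 19.7 t 28.57
1 [[[20.4,-3.3,-4.6],3.0]]
```

Run:
```python
from arc import *
plan((*kp(.12),50),(*kp(0.0),44),(*kp(-.06),44))
```

```text
now [ 0.586  -0.0902  0.1537] 54.0 F [0.6 1.7 0.1] w 20.1 t 28.68
1 [[[22.1,-3.4,-5.0],4.0]]
1 [[[19.1,1.5,-5.1],6.0]]
1 [[[9.5,0.6,-2.9],0.0]]
```

```bash
python3 -m pendant '[[[11,-1.7,-2.5],2],[[11,-1.7,-2.5],2],[[9.5,0.7,-2.5],3],[[9.5,0.7,-2.5],3],[[0,0,0],0],[[0,0,0],0]]'
python3 -m pendant '[[[3,0.2,-1],0],[[3,0.2,-1],0],[[0,0,0],0]]'
python3 -m pendant '[[[2,0.2,-0.5],0],[[2,0.2,-0.5],0],[[0,0,0],0],[[0,0,0],0]]'
python3 - <<'E'
from arc import *
plan((*kp(0.0),44))
E
```

```text
time: 29.42
position: [0.6104, -0.058, 0.1637]
tool_rot: [0.927, 0.375, -0.0, 0.0]
ft_force: [-0.6, -2.6, 0.8]
grip_width: 0.0202
time: 29.8
position: [0.6128, -0.0552, 0.1643]
tool_rot: [0.927, 0.376, -0.003, 0.0]
ft_force: [-3.9, -7.2, -5.0]
grip_width: 0.0263
time: 30.3
position: [0.6151, -0.0525, 0.1648]
tool_rot: [0.927, 0.375, -0.004, -0.0]
ft_force: [-4.9, -7.7, -4.6]
grip_width: 0.0331
now [ 0.6151 -0.0525  0.1648] 44.1 F [-3.6 -7.2 -5.3] w 33.3 t 30.4
1 [[[-6.9,-0.8,1.1],0.1]]
```

```bash
python3 -m pendant '[[[-2,0,0],0],[[-2,0,0],0],[[-3,0,0],0],[[0,0,0],0],[[0,0,-10],0],[[0,0,-25],0],[[0,0,-40],0],[[0,0,-50],0]]' 44
python3 -m pendant '[[[0,-50,-10],0],[[0,-50,-10],0],[[0,-50,0],0],[[0,-30,0],0],[[0,0,0],0],[[0,0,0],0]]'
python3 - <<'E'
from seg import *
plan((.6,0,.2,44))
for c,b in ((t,(300,170,350,230)),(s,(265,210,320,275))): print("dish",f(beige(c,*b)),"model",f(model(c)))
# lens fit: ring dark / knob dark blob in top & scene vs predicted per angle
for c,n in ((t,"top"),(s,"scene")):
    g=c["pixels"].max(2); k0=proj(c,kp(0,.014))[0]; x,y=k0.round().astype(int)
    m=(g[y-15:y+16,x-15:x+16]<50).astype(np.uint8); nl,L,st,ce=cv2.connectedComponentsWithStats(m)
    print(n,"knob blobs",[(st[i,4],(ce[i]+[x-15,y-15]).round(1).tolist()) for i in range(1,nl) if st[i,4]>8])
    for th in (0,.07,.146): print(th,proj(c,kp(th,.0127))[0].round(1),proj(c,kp(th,0))[0].round(1))
for n,c,b in (("orig t",cv2.imread("pics/top0.png"),(195,235,240,275)),): print(n,f(beige({"pixels":c},*b)),"now",f(beige(t,*b)))
E
```

```text
time: 31.4
position: [0.6127, -0.0551, 0.2928]
tool_rot: [0.927, 0.375, -0.001, -0.001]
ft_force: [-0.1, -0.4, 0.7]
grip_width: 0.0441
time: 32.15
position: [0.4892, 0.0736, 0.3125]
tool_rot: [0.927, 0.375, 0.001, 0.001]
ft_force: [-0.4, -0.1, 0.3]
grip_width: 0.0443
now [0.4893 0.0732 0.3121] 44.0 F [ 0.3  1.  -0.7] w 44.0 t 32.25
4 [[[7.2,32.4,28.0],-0.0],[[7.2,32.4,28.0],-0.0],[[7.2,32.4,28.0],-0.0],[[7.2,32.4,28.0],-0.0]]
dish None model [[324.2, 201.3], [20.1, 20.3], 104.3]
dish [[287.9, 244.5], [16.3, 24.6], 109.3] model [[288.8, 240.6], [18.3, 23.4], 109.1]
top knob blobs [(np.int32(48), [304.7, 222.5]), (np.int32(9), [294.3, 225.2])]
0 [304.9 221.7] [304.9 222.9]
0.07 [308.3 225.5] [308.2 226.6]
0.146 [312.2 229.4] [312.2 230.4]
scene knob blobs []
0 [294.6 224.7] [294.7 230.5]
0.07 [300.5 226.2] [300.6 232. ]
0.146 [307.  227.5] [307.  233.3]
orig t [[214.8, 254.4], [19.6, 20.5], 68.0] now None
```

```bash
python3 -c "
from rig import order
print(order.hand_in())"
```

```text
the job is handed in; nothing more can be done
None
```

The top dish is on the stage against both pins and the magnifier is back home; I handed the job in at about 32 s of the 72 s allowed. No verdict was reported.

**What I did:**
- I caged the knob between the fingers and swung the magnifier out to about 1.83 rad.
- I drew the top dish about 80 mm sideways off the stack, set it on the bench and regripped it higher so the fingertips would clear the slope.
- I pressed it flat on the stage and slid it down to the pins. Then I opened the fingers briefly and closed them on it again, so it was flat while held, before letting go.
- I swung the magnifier back until it pushed against its stop with about 9 N, and moved the arm clear.

**Last checks:**
- **Dish:** after release, the top camera put it within about 0.3 px (roughly 1 mm) of the stage centre, with the outline of a dish lying flat. The scene camera put it 2.9 px off in row. I put that down to that camera's bias, since the pins were about 2 px off there too.
- **Dish, final look:** the lens then hid it from the top camera. The scene camera's part-hidden view showed it up to 4 px off the model, about 1 px from where it was before.
- **Magnifier:** the top camera put the knob at (304.7, 222.5), against about (305, 222) expected at 0 rad, so it is home. The knob was not found in the scene camera.
- **Lower dishes:** after the top dish was released, the top camera put the stack within about 1.5 px of where it stood. The scene camera's fit there caught too large a patch to count. The arm hid the stack in the final top view.
- **Bottle and pen:** I did not check them again at the end, but the arm never worked near them.

All 12 picture views were used by the time the dish was placed, so the checks after that were numeric only.

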